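Find the free slot of a shuttered ageing rack by touch and load the capacitor module

TASK

One of the six slots of the capacitor ageing rack is still free, but the sprung guard flaps hide which one: feel slowly and gently through the flaps to find it. Then take the blue capacitor module from the plywood board by its black lug, and lower it upright into the free slot, without letting it fall in, until it stands fully home on the slot floor below the flaps; leave it there and do not disturb the other things on the bench.

Things in the scene. Friction and masses are not known exactly. Their poses are not given: they have to be found in the camera images.
- rack: Grey bench-top ageing rack, fixed, 154 (its x) x 280 (its y) x 130 mm high; origin at the centre of its underside, z up. Six top-loading slots, centres at x = -48, 0, +48 and y = -68, +68 mm in its frame. Five already hold a module like the loose one, hidden by the flaps; one, different each time, is empty.
- rack_top (a point): Centre of the rack's flat top face, 130 mm above its underside, rack's axes. Each slot mouth is 43 (x) x 130 mm (y), shut by two yellow flaps 2 mm below this top, hinged on the long sides; pushed, they swing down inside the slot against light springs (under 4 N together) and close again by themselves.
- slot_floor (a point): Centre of the rack at the level of the slot floors, 126 mm below its top, rack's axes. Below the flaps' 26 mm swing space a slot is a pocket 37 (x) x 130 mm (y). In a loaded slot a rigid lug top, 16 (x) x 24 mm (y) at the slot centre, lies 22 mm below the rack's top: closed fingertips stop hard there (at up to 60 mm/s no harm is done), but go on freely in the empty slot.
- module_mid (a point): Loose capacitor module standing on the board, 320 g, 104 mm high; this is its centre, 52 mm above its foot; z up, y along its (and a slot's) long side. Aluminium foot 24 (x) x 108 (y) x 10 mm, blue block 28 x 118 x 60 mm, black lug on top 16 (x) x 24 (y) x 34 mm high (18 to 52 mm above this point). Either way round fits a slot.
- lug (a point): Centre of the loose module's black lug, 35 mm above module_mid, same axes. Held across its 24 mm (fingers closing along y) the fingers go down into the slot with it, along the slot's 130 mm length, if opened only a little to let go. With the module home the lug's top is 22 mm below the rack's top.
- board: Plywood board fixed to the bench, 180 (x) x 280 (y) x 12 mm; origin at the centre of its underside. The module stands at one end, a rotor at the other.
- rotor: Bystander: black slip-ring rotor with brass bands, 72 mm diameter, 34 mm high, on the board; origin at the centre of its underside.
- bottle: Bystander: white bottle with a red cap, 60 mm diameter, 150 mm high; origin at the centre of its underside.
- meter: Bystander: yellow hand multimeter lying flat, 150 (x) x 75 (y) x 38 mm; origin at the centre of its underside.
- bin: Bystander: open blue parts bin, 100 (x) x 150 (y) x 60 mm high; origin at the centre of its underside.

How it is judged:
By the outcome, as a careful person would: the job done as asked, in the order asked, and still so for the second after the job is handed in, with the robot touching nothing.
It also fails if it takes over 64 s, if anything falls off the work surface, if the arm or the gripper's body presses on something with over 40 N, if the wrist force passes 120 N, or if a joint passes its speed limit or range.

ROBOT

A 6-joint arm with a two-finger parallel gripper is mounted at the origin on the work surface. World frame = base frame: x ahead of the robot, y to its left, z up, the work surface at z = 0. Lengths are in m, angles in rad, forces in N, time in s.
With the tool pointing down it reaches from about 0.3 to 0.775 m from the base axis. Payload 14.6 kg.
Tool frame: the origin (TCP) lies on the front face of the gripper's body, between the roots of the fingers; the fingertips stand 97 mm ahead of it and the grasp point (between the pads) lies 78 mm ahead of it; z points along the fingers, y is the line along which they close (so a half turn about z gives the same grasp; the last joint's range is limited). The gripper opens to 94 mm and grips with 3 to 60 N. Pads are 16 mm wide; open, the fingers measure 119 mm over their backs; the gripper's body (75 mm by 177 mm) begins 78 mm behind the grasp point.
Start: joints at [-1.239, 0.3, 1.521, -0, 1.321, -0.067], TCP at [0.214, -0.507, 0.303] pointing down, gripper open.
Joint ranges: [-3.03, 3.03], [-0.79, 2.21], [0.23, 2.52], [-1.04, 4.18], [0, 3.07], [-2.55, 2.55]. Speed limits (rad/s): [2.22, 2.22, 2.57, 3.14, 3.14, 3.14].

INTERFACE

Orientations are given as a rotation vector (axis times angle).
In Python, from rig import bot gives the robot as it stands.
- The arm moves only by the tool jog_arm, never from a script. Its argument "commands" is text: rows parted by semicolons, each of 6 numbers parted by spaces: the shift along the tool's x, y, z normalised to -1 to 1, where 1 is 0.025 m, then the turn, a rotation vector about the tool's x, y, z normalised to -1 to 1, where 1 is 30 degrees. In form: dx dy dz rx ry rz; .... A call has 1 to 20 rows; each row shifts and turns the commanded pose from where the row before left it, along the tool's axes as they then stand; what a row does not reach is not made up. A row lasts 1/10 s, in which the tool goes at most 50 mm and 8.59 degrees, less where a joint would pass 70% of its speed; a pose out of reach is approached as far as the arm can. A call with a number of a shift or a turn outside -1 to 1 is refused whole. A call with a gripper value outside its range is refused whole. "gripper" is the opening, from -1 (shut) to 1 (fully open), so that 0 is half open, set as the call begins (left out, the last holds). The fingers move at their own pace and stop on an object; "newtons" is the grip in N (left out, the last holds). Time passes only in rows, so rows that do not move let the fingers close. It gives the time, the measured TCP pose, the force, the opening and the grip force at its end, in the units of the state.
- bot.sense(): the state, without advancing time (a new reading comes with each control period).
- bot.capture(name): name is "scene" or "top"; returns a dict with "frame" (384x512x3 uint8, blue, green, red), "range_z" (384x512 float32, m along the optical axis (not along the pixel's ray), 0 where there is no reading), "fx", "fy", "cx", "cy" (pixels), "dist_coeffs" ([k1, k2, p1, p2, k3] as OpenCV has them; the pictures are not rectified), "rvec" (rotation vector, rad) and "tvec" (3), from world to camera coordinates, as OpenCV has them. Camera axes: x right, y down, z forward; pixel columns grow to the right and rows downward; lengths in m; the calibration is good to about 2 mm. A picture is of the moment at which its call begins.
- bot.sign_off(): hands the job in; it is judged then, once.
The state is a dict: "time": time; "joint_pos": joint angles; "dq": joint speeds; "tau": joint torques, N m; "tcp_pos": TCP position; "ee_rot": TCP orientation; "ft_force": force on the tool from outside, world axes, zero at the start; "ft_torque": the same for the moment, N m; "opening": finger opening in m; "grasp_force": force on a finger pad.
Only numpy, scipy, OpenCV 4.12 (cv2) and the standard library are available. Lean on these libraries where they do the work, as an engineer would, in place of code of your own. Each camera call takes 0.05 s, during which the arm holds its last target. There are 200 camera calls.

## Working session

There is one attempt and no reset: what is moved stays moved. The work goes in short steps, Python scripts to look and compute and a tool call to move; the robot and the scene stay as the last step left them, time stands still between calls to the robot, and variables do not carry over. Pictures are saved under pics/ and viewed, at most 10 in all, crops included, and the job is handed in when it is done.

Besides the shell and the picture viewer there is one more tool, called after ">>>" as a command line: name --argument value ..., lists and objects as JSON in quotes. jog_arm: Moves the arm, as the interface text tells. Scaled input: -1 to 1 covers 0.025 m each way for a shift and 30 degrees each way for a turn. Its arguments: {"type":"object","properties":{"commands":{"type":"string"},"gripper":{"type":"number"},"newtons":{"type":"number"}},"required":["commands"]}

```bash
mkdir -p pics; ls; cat > h.py <<'E'
import numpy as np,cv2
from rig import bot
def cap(n):
    c=bot.capture(n); c['K']=np.array([[c['fx'],0,c['cx']],[0,c['fy'],c['cy']],[0,0,1]]); c['D']=np.array(c['dist_coeffs'],float)
    c['R']=cv2.Rodrigues(np.array(c['rvec'],float))[0]; c['t']=np.array(c['tvec'],float).ravel(); return c
def pts(c,uv,z=None):
    uv=np.array(uv,float).reshape(-1,2)
    n=cv2.undistortPoints(uv.reshape(-1,1,2),c['K'],c['D']).reshape(-1,2)
    d=np.c_[n,np.ones(len(n))]
    o=-c['R'].T@c['t']
    w=d@c['R']
    if z is not None: return o+w*((z-o[2])/w[:,2])[:,None]
    r=c['range_z'][uv[:,1].astype(int),uv[:,0].astype(int)]
    return o+w*r[:,None]
def cloud(c):
    v,u=np.mgrid[0:384,0:512]
    return pts(c,np.c_[u.ravel(),v.ravel()]).reshape(384,512,3)
E
python3 - <<'E'
from h import *
a=cap('scene');b=cap('top')
np.save('top.npy',b,allow_pickle=True);np.save('scene.npy',a,allow_pickle=True)
cv2.imwrite('pics/a.png',a['frame']);cv2.imwrite('pics/b.png',b['frame'])
for c in(a,b):print(-c['R'].T@c['t'],c['R'][2])
print(bot.sense())
E
```

```text
pics
[1.07264849 0.01559294 1.02428475] [-0.49151289 -0.02823603 -0.87041243]
[ 0.37411661 -0.02605287  1.51308076] [ 0.10925001  0.01438411 -0.99391022]
{'time': 0.1, 'joint_pos': array([-1.23863330e+00,  3.00381750e-01,  1.52150570e+00, -3.45898889e-05,
        1.32070473e+00, -6.66256309e-02]), 'dq': array([ 0.00214241, -0.00240479, -0.00202674,  0.00021466,  0.00054804,
       -0.00217745]), 'tau': array([ 7.48025705e-04, -5.32635319e+01, -3.53282332e+01,  7.09504983e-02,
        2.34932452e-02, -8.35287005e-05]), 'tcp_pos': array([ 0.21350118, -0.50672383,  0.30216718]), 'ee_rot': array([-3.07837799e+00, -6.22090986e-01,  2.59932643e-04]), 'ft_force': array([0.13983746, 0.27437689, 0.69230459]), 'ft_torque': array([0.0136922 , 0.00234289, 0.03080085]), 'grasp_force': 0.0, 'opening': 0.09355338417071535}
```

View pics/a.png

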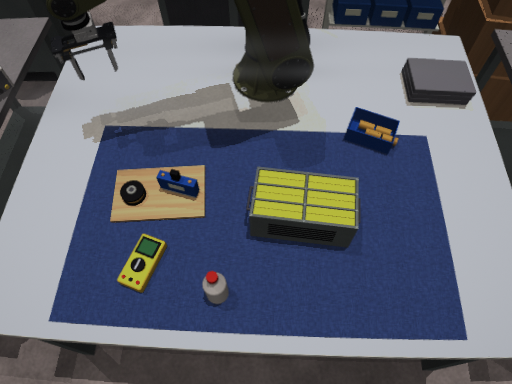

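View pics/b.png

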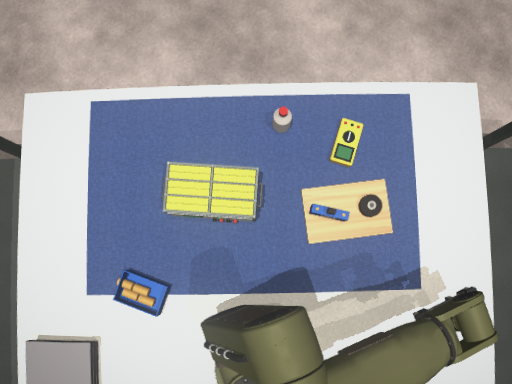

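The scene view shows the rack at about (305,205) with six yellow flap pairs, the module at (178,182) and the rotor at (132,192). In the top view the rack is at (212,191), the module at (329,212) and the rotor at (370,205).

```bash
python3 - <<'E'
from h import *
b=np.load('top.npy',allow_pickle=True).item();a=np.load('scene.npy',allow_pickle=True).item()
for n,c,rk,md in(('top',b,(150,150,275,235),(295,190,360,235)),('scene',a,(240,160,370,260),(150,160,210,200))):
    P=cloud(c); hsv=cv2.cvtColor(c['frame'],cv2.COLOR_BGR2HSV)
    def box(m,r):
        o=np.zeros_like(m);o[r[1]:r[3],r[0]:r[2]]=m[r[1]:r[3],r[0]:r[2]];return o
    def rect(m,z,s):
        m=m.astype(bool);v,u=np.nonzero(m)
        q=pts(c,np.c_[u,v],z)[:,:2]
        r=cv2.minAreaRect((q*1000).astype(np.float32)); print(n,s,len(u),r,'cloud z',np.round(np.percentile(P[m][:,2],[5,50,95]),4),'cloud mean',P[m].mean(0).round(4))
    y=box(cv2.inRange(hsv,(20,100,90),(35,255,255)),rk); y=cv2.morphologyEx(y,cv2.MORPH_OPEN,np.ones((2,2)))
    rect(y,.128,'flaps')
    top=box(((P[...,2]>.122)&(P[...,2]<.138)).astype(np.uint8),rk); rect(top,.130,'racktop')
    bl=box(cv2.inRange(hsv,(95,120,60),(125,255,255)),md)&((P[...,2]>.07)&(P[...,2]<.09)).astype(np.uint8)*255
    rect(bl,.082,'modtop')
    lg=box(((P[...,2]>.108)&(P[...,2]<.124)).astype(np.uint8),md); rect(lg,.116,'lugtop')
    bd=((P[...,2]>.004)&(P[...,2]<.02)).astype(np.uint8)&(cv2.inRange(hsv,(8,40,100),(25,200,255))>0); 
    v,u=np.nonzero(bd);print(P[bd>0].mean(0))
E
```

```text
top flaps 3438 ((571.5205688476562, 117.13109588623047), (263.71197509765625, 137.68948364257812), 84.89716339111328) cloud z [0.1221 0.1281 0.1332] cloud mean [0.5704 0.1161 0.1312]
top racktop 4485 ((573.1489868164062, 120.49053192138672), (281.5527648925781, 155.59910583496094), 84.96512603759766) cloud z [0.1238 0.1286 0.1337] cloud mean [0.5731 0.1203 0.1286]
top modtop 224 ((502.2532043457031, -243.89895629882812), (115.41087341308594, 26.215181350708008), 75.72660064697266) cloud z [0.0771 0.0821 0.0863] cloud mean [ 0.5018 -0.242   0.0819]
top lugtop 46 ((501.6164245605469, -245.94097900390625), (24.307451248168945, 16.283445358276367), 74.68435668945312) cloud z [0.1104 0.1155 0.1191] cloud mean [ 0.5017 -0.2462  0.1151]
[ 0.50251234 -0.30769338  0.01213372]
scene flaps 3974 ((574.515869140625, 120.66061401367188), (264.5395812988281, 137.93170166015625), 84.94935607910156) cloud z [0.1256 0.1286 0.1315] cloud mean [0.5798 0.1207 0.1335]
scene racktop 5476 ((574.1099243164062, 117.5408935546875), (281.3639221191406, 159.4824981689453), 85.04212951660156) cloud z [0.1257 0.1288 0.1319] cloud mean [0.5761 0.1191 0.1288]
scene modtop 250 ((504.1845397949219, -246.0361328125), (116.00016021728516, 28.33110809326172), 75.92569732666016) cloud z [0.0781 0.0826 0.0859] cloud mean [ 0.5064 -0.2444  0.0822]
scene lugtop 59 ((503.88726806640625, -245.31307983398438), (27.055713653564453, 20.7857608795166), 81.51542663574219) cloud z [0.109  0.1167 0.1186] cloud mean [ 0.5034 -0.2458  0.1154]
[ 0.52181023 -0.31328639  0.01269078]
```

>>> jog_arm --commands "0 0 0 0 0 0.2325;0 0 0 0 0 0.2325;0 0 0 0 0 0.2325;0 0 0 0 0 0.2325;0.425 -0.979 0 0 0 0;0.425 -0.979 0 0 0 0;0.425 -0.979 0 0 0 0;0.425 -0.979 0 0 0 0;0.425 -0.979 0 0 0 0;0.425 -0.979 0 0 0 0;0.425 -0.979 0 0 0 0;0.425 -0.979 0 0 0 0;0.425 -0.979 0 0 0 0;0.425 -0.979 0 0 0 0;0.425 -0.979 0 0 0 0;0.425 -0.979 0 0 0 0;0.425 -0.979 0 0 0 0;0.425 -0.979 0 0 0 0;0.425 -0.979 0 0 0 0;0.425 -0.979 0 0 0 0" --gripper -1 --newtons 20

```text
time: 2.1
tcp_pos: [0.4177, -0.1306, 0.3025]
ee_rot: [-3.138, 0.138, 0.001]
ft_force: [0.4, 0.3, -0.5]
opening: 0.0005
grasp_force: 0.0
```

>>> jog_arm --commands "0.425 -0.979 0.2 0 0 0;0.425 -0.979 0.2 0 0 0;0.425 -0.979 0.2 0 0 0;0.425 -0.979 0.2 0 0 0;0.425 -0.979 0.2 0 0 0;0.425 -0.979 0.2 0 0 0;0.425 -0.979 0.2 0 0 0;0.425 -0.979 0.2 0 0 0;0 0 0 0 0 0;0 0 0 0 0 0"

```text
time: 3.1
tcp_pos: [0.5191, 0.0559, 0.2622]
ee_rot: [3.138, -0.137, -0.002]
ft_force: [-0.2, -0.2, -0.7]
opening: 0.0005
grasp_force: 0.0
```

```bash
cat >> h.py <<'E'
C=np.array([.573,.119]);Y=np.radians(-5.05)
X=np.array([np.cos(Y),np.sin(Y)]);V=np.array([-np.sin(Y),np.cos(Y)])
def where():
    s=bot.sense();p=s['tcp_pos'];R=cv2.Rodrigues(np.array(s['ee_rot'],float))[0]
    d=p[:2]-C
    print('t',s['time'],'tcp',p.round(4),'rack xy mm',(d@X*1e3).round(1),(d@V*1e3).round(1),'tip-top mm',round((p[2]-.097-.13)*1e3,1),'phi',np.degrees(np.arctan2(R[1,0],R[0,0])).round(2),'tilt',R[:,2].round(4),'F',s['ft_force'].round(1),'op',s['opening'],'gf',s['grasp_force'])
E
python3 -c "from h import *;where();cv2.imwrite('pics/c.png',cv2.resize(cap('scene')['frame'][100:270,200:400],None,fx=3,fy=3))"
```

```text
t 3.1 tcp [0.5191 0.0559 0.2622] rack xy mm -48.2 -67.6 tip-top mm 35.2 phi -4.99 tilt [-1.1e-03 -2.0e-04 -1.0e+00] F [-0.2 -0.2 -0.7] op 0.0005448438759220175 gf 0.0
```

View pics/c.png

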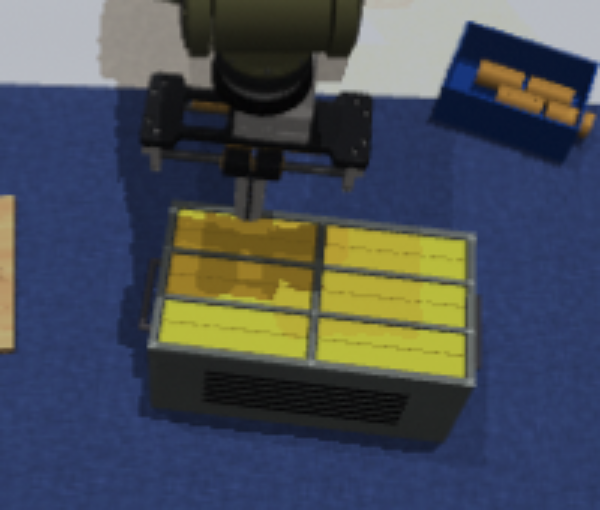

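The closed fingertips at crop (250,215) hover over the near -y slot, as computed, so I'll feel there first.

>>> jog_arm --commands "0 0 0.32 0 0 0;0 0 0.32 0 0 0;0 0 0.32 0 0 0;0 0 0.32 0 0 0;0 0 0.16 0 0 0;0 0 0.16 0 0 0;0 0 0.16 0 0 0;0 0 0.16 0 0 0;0 0 0.16 0 0 0;0 0 0 0 0 0"

```text
time: 4.15
tcp_pos: [0.5192, 0.0559, 0.2101]
ee_rot: [3.139, -0.138, -0.001]
ft_force: [0.1, 0.1, -0.7]
opening: 0.0009
grasp_force: 0.4
```

>>> jog_arm --commands "0 0 0.08 0 0 0;0 0 0.08 0 0 0;0 0 0.08 0 0 0;0 0 0.08 0 0 0;0 0 0 0 0 0"

```text
time: 4.65
tcp_pos: [0.5205, 0.0558, 0.2054]
ee_rot: [-3.138, 0.138, -0.008]
ft_force: [-4.2, -2.4, 24.9]
opening: 0.0002
grasp_force: 13.5
```

Slot (-48,-68) is loaded: a hard stop with the tip 21.6 mm below the top. Next slot is (0,-68).

>>> jog_arm --commands "0 0 -0.44 0 0 0;0 0 -0.44 0 0 0;0 0 -0.44 0 0 0;0 0 0 0 0 0;0.64 0 0 0 0 0;0.64 0 0 0 0 0;0.64 0 0 0 0 0;0 0 0 0 0 0;0 0 0 0 0 0"

```text
time: 5.55
tcp_pos: [0.5666, 0.0516, 0.2351]
ee_rot: [3.138, -0.138, -0.002]
ft_force: [-0.3, -0.4, 1.3]
opening: 0.0004
grasp_force: 0.0
```

>>> jog_arm --commands "0 0 0.16 0 0 0;0 0 0.16 0 0 0;0 0 0.16 0 0 0;0 0 0.16 0 0 0;0 0 0.16 0 0 0;0 0 0.16 0 0 0;0 0 0.08 0 0 0;0 0 0.08 0 0 0;0 0 0.08 0 0 0;0 0 0.08 0 0 0;0 0 0 0 0 0"

```text
time: 6.65
tcp_pos: [0.5678, 0.0515, 0.2055]
ee_rot: [-3.138, 0.138, -0.005]
ft_force: [-2.7, -1.2, 14.6]
opening: 0.0004
grasp_force: 8.4
```

```bash
python3 -c "from h import *;where()"
```

```text
t 6.65 tcp [0.5678 0.0515 0.2055] rack xy mm 0.8 -67.6 tip-top mm -21.5 phi -5.05 tilt [ 3.3e-03 -1.0e-04 -1.0e+00] F [-2.7 -1.2 14.6] op 0.0003659320085853667 gf 8.442062877584249
```

Slot (0,-68) is loaded too. Next is (48,-68).

>>> jog_arm --commands "0 0 -0.44 0 0 0;0 0 -0.44 0 0 0;0 0 -0.4 0 0 0;0 0 0 0 0 0;0.64 0 0 0 0 0;0.64 0 0 0 0 0;0.64 0 0 0 0 0;0 0 0 0 0 0;0 0 0 0 0 0"

```text
time: 7.55
tcp_pos: [0.6144, 0.0474, 0.2351]
ee_rot: [3.138, -0.138, -0.002]
ft_force: [-0.1, -0.2, -0.5]
opening: 0.0009
grasp_force: 0.0
```

>>> jog_arm --commands "0 0 0.16 0 0 0;0 0 0.16 0 0 0;0 0 0.16 0 0 0;0 0 0.16 0 0 0;0 0 0.16 0 0 0;0 0 0.16 0 0 0;0 0 0.08 0 0 0;0 0 0.08 0 0 0;0 0 0.08 0 0 0;0 0 0.08 0 0 0;0 0 0 0 0 0"

```text
time: 8.65
tcp_pos: [0.6155, 0.0473, 0.2055]
ee_rot: [-3.138, 0.138, -0.005]
ft_force: [-3.1, -0.3, 13.6]
opening: 0.0005
grasp_force: 7.6
```

```bash
python3 -c "from h import *;where()"
```

```text
t 8.65 tcp [0.6155 0.0473 0.2055] rack xy mm 48.7 -67.6 tip-top mm -21.5 phi -5.05 tilt [ 3.1e-03 -1.0e-04 -1.0e+00] F [-3.1 -0.3 13.6] op 0.00047342239665126075 gf 7.647980188485235
```

Slot (48,-68) is loaded as well. Next is (48,+68).

>>> jog_arm --commands "0 0 -0.44 0 0 0;0 0 -0.44 0 0 0;0 0 -0.4 0 0 0;0 0 0 0 0 0;0 -0.907 0 0 0 0;0 -0.907 0 0 0 0;0 -0.907 0 0 0 0;0 -0.907 0 0 0 0;0 -0.907 0 0 0 0;0 -0.907 0 0 0 0;0 0 0 0 0 0;0 0 0 0 0 0"

```text
time: 9.85
tcp_pos: [0.6268, 0.1828, 0.2352]
ee_rot: [3.138, -0.137, -0.001]
ft_force: [0.3, -0.7, -0.3]
opening: 0.0006
grasp_force: 0.0
```

>>> jog_arm --commands "0 0 0.16 0 0 0;0 0 0.16 0 0 0;0 0 0.16 0 0 0;0 0 0.16 0 0 0;0 0 0.16 0 0 0;0 0 0.16 0 0 0;0 0 0.08 0 0 0;0 0 0.08 0 0 0;0 0 0.08 0 0 0;0 0 0.08 0 0 0;0 0 0 0 0 0"

```text
time: 10.95
tcp_pos: [0.6274, 0.1829, 0.2055]
ee_rot: [-3.138, 0.138, -0.005]
ft_force: [-2.7, -1.7, 12.1]
opening: 0.0003
grasp_force: 7.2
```

```bash
python3 -c "from h import *;where()"
```

```text
t 10.95 tcp [0.6274 0.1829 0.2055] rack xy mm 48.6 68.4 tip-top mm -21.5 phi -5.05 tilt [ 2.9e-03  4.0e-04 -1.0e+00] F [-2.7 -1.7 12.1] op 0.00031131527574294556 gf 7.2039883327670395
```

Slot (48,+68) is loaded. Next is (0,+68).

>>> jog_arm --commands "0 0 -0.44 0 0 0;0 0 -0.44 0 0 0;0 0 -0.4 0 0 0;0 0 0 0 0 0;-0.64 0 0 0 0 0;-0.64 0 0 0 0 0;-0.64 0 0 0 0 0;0 0 0 0 0 0;0 0 0 0 0 0"

```text
time: 11.85
tcp_pos: [0.5794, 0.1872, 0.2358]
ee_rot: [-3.138, 0.138, -0.001]
ft_force: [-0.2, -0.2, 0.9]
opening: 0.0008
grasp_force: 0.0
```

>>> jog_arm --commands "0 0 0.16 0 0 0;0 0 0.16 0 0 0;0 0 0.16 0 0 0;0 0 0.16 0 0 0;0 0 0.16 0 0 0;0 0 0.16 0 0 0;0 0 0.08 0 0 0;0 0 0.08 0 0 0;0 0 0.08 0 0 0;0 0 0.08 0 0 0;0 0 0 0 0 0"

```text
time: 12.95
tcp_pos: [0.579, 0.1871, 0.2033]
ee_rot: [3.138, -0.138, -0.001]
ft_force: [-0.9, 0.3, -0.5]
opening: 0.0003
grasp_force: 0.7
```

```bash
python3 -c "from h import *;where()"
```

```text
t 12.95 tcp [0.579  0.1871 0.2033] rack xy mm -0.0 68.4 tip-top mm -23.7 phi -5.05 tilt [-4.e-04 -1.e-04 -1.e+00] F [-0.9  0.3 -0.5] op 0.0003423834439414456 gf 0.7073964807204902
```

This slot gives no resistance. I'll confirm by going 12 mm deeper, then withdraw.

>>> jog_arm --commands "0 0 0.12 0 0 0;0 0 0.12 0 0 0;0 0 0.12 0 0 0;0 0 0.12 0 0 0;0 0 0 0 0 0"

```text
time: 13.45
tcp_pos: [0.5789, 0.1871, 0.191]
ee_rot: [3.138, -0.138, -0.001]
ft_force: [0.6, -0.0, -2.1]
opening: 0.0005
grasp_force: 1.1
```

```bash
python3 -c "
from h import *;where()
# delta from slot to module in tool axes at phi -14.2
"
```

```text
t 13.45 tcp [0.5789 0.1871 0.191 ] rack xy mm -0.1 68.4 tip-top mm -36.0 phi -5.05 tilt [-8.e-04 -2.e-04 -1.e+00] F [ 0.6 -0.  -2.1] op 0.000519439851053641 gf 1.1364779365248978
```

The free slot is (0,+68): the tip reached -36 mm with no resistance. Now to the module.

>>> jog_arm --commands "0 0 -0.5 0 0 0;0 0 -0.5 0 0 0;0 0 -1 0 0 0;0 0 -1 0 0 0;0 0 -1 0 0 0;-0.084 0.972 0 0 0 0;-0.084 0.972 0 0 0 0;-0.084 0.972 0 0 0 0;-0.084 0.972 0 0 0 0;-0.084 0.972 0 0 0 0;-0.084 0.972 0 0 0 0;-0.084 0.972 0 0 0 0;-0.084 0.972 0 0 0 0;-0.084 0.972 0 0 0 0;-0.084 0.972 0 0 0 0;-0.084 0.972 0 0 0 0;-0.084 0.972 0 0 0 0;-0.084 0.972 0 0 0 0;-0.084 0.972 0 0 0 0;-0.084 0.972 0 0 0 0"

```text
time: 15.45
tcp_pos: [0.5154, -0.1742, 0.2934]
ee_rot: [3.138, -0.138, 0.003]
ft_force: [0.4, 0.1, 0.6]
opening: 0.0002
grasp_force: 0.0
```

>>> jog_arm --commands "-0.084 0.972 0 0 0 0;-0.084 0.972 0 0 0 0;-0.084 0.972 0 0 0 0;0 0 0 0 0 0.1525;0 0 0 0 0 0.1525;0 0 0.6 0 0 0;0 0 0.6 0 0 0;0 0 0.6 0 0 0;0 0 0 0 0 0" --gripper 0.28

```text
time: 16.35
tcp_pos: [0.5026, -0.2451, 0.2464]
ee_rot: [-3.117, 0.388, 0.002]
ft_force: [0.3, 0.6, -0.4]
opening: 0.0599
grasp_force: 0.0
```

```bash
python3 -c "
from h import *;where()
c=cap('scene');cv2.imwrite('pics/d.png',cv2.resize(c['frame'][100:240,90:270],None,fx=4,fy=4))
"
```

```text
t 16.35 tcp [ 0.5026 -0.2451  0.2464] rack xy mm -38.0 -368.9 tip-top mm 19.4 phi -14.2 tilt [-1.1e-03  6.0e-04 -1.0e+00] F [ 0.3  0.6 -0.4] op 0.05990306375494289 gf 0.0
```

View pics/d.png

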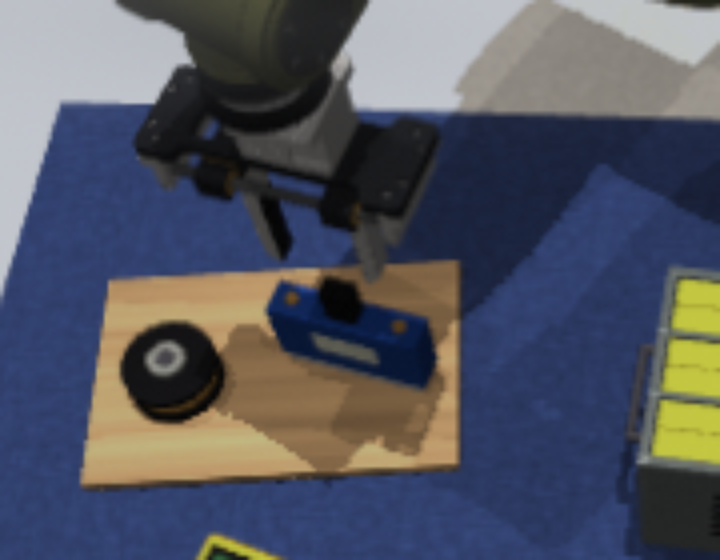

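The tips straddle the lug (crop (285,255) and (370,275), lug at (340,295)). Descending and gripping.

>>> jog_arm --commands "0 0 0.4 0 0 0;0 0 0.4 0 0 0;0 0 0.4 0 0 0;0 0 0.4 0 0 0;0 0 0.4 0 0 0;0 0 0.152 0 0 0;0 0 0.152 0 0 0;0 0 0.152 0 0 0;0 0 0 0 0 0"

```text
time: 17.3
tcp_pos: [0.5029, -0.2452, 0.1849]
ee_rot: [-3.117, 0.388, 0.001]
ft_force: [-0.1, 0.3, -0.4]
opening: 0.0599
grasp_force: 0.0
```

>>> jog_arm --commands "0 0 0 0 0 0;0 0 0 0 0 0;0 0 0 0 0 0;0 0 0 0 0 0;0 0 0 0 0 0;0 0 0 0 0 0;0 0 0 0 0 0;0 0 0 0 0 0" --gripper -1 --newtons 30

```text
time: 18.1
tcp_pos: [0.5029, -0.2453, 0.1853]
ee_rot: [3.117, -0.388, 0.0]
ft_force: [-0.0, -0.6, -0.7]
opening: 0.0238
grasp_force: 30.0
```

>>> jog_arm --commands "0 0 -0.2 0 0 0;0 0 -0.4 0 0 0;0 0 -0.6 0 0 0;0 0 0 0 0 0"

```text
time: 18.5
tcp_pos: [0.5035, -0.2455, 0.2176]
ee_rot: [3.116, -0.388, 0.005]
ft_force: [-0.4, -0.0, -3.2]
opening: 0.0238
grasp_force: 30.0
```

```bash
python3 -c "
from h import *;where()
c=cap('scene');cv2.imwrite('pics/e.png',cv2.resize(c['frame'][100:240,90:270],None,fx=4,fy=4))
"
```

```text
t 18.5 tcp [ 0.5035 -0.2455  0.2176] rack xy mm -37.2 -369.2 tip-top mm -9.4 phi -14.2 tilt [ 0.003  -0.0016 -1.    ] F [-0.4 -0.  -3.2] op 0.023762498218595194 gf 29.97741311788559
```

View pics/e.png

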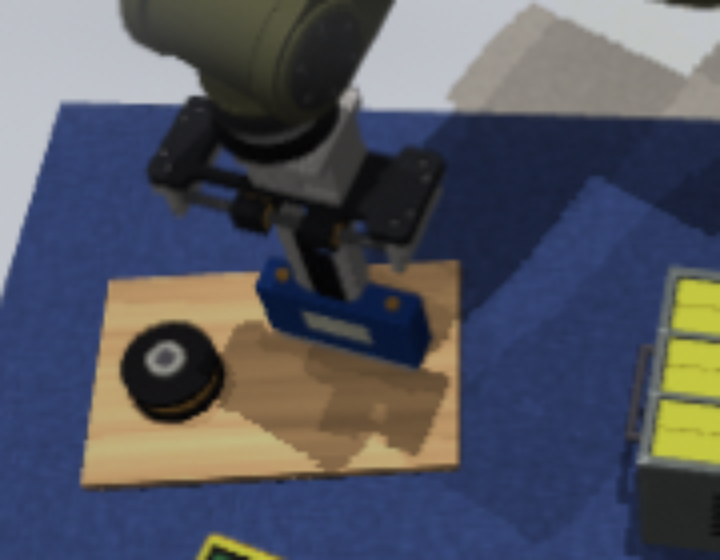

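The module is lifted and hangs upright (crop (345,310)). Raising, turning and carrying it to the free slot.

>>> jog_arm --commands "0 0 -0.77 0 0 0;0 0 -0.77 0 0 0;0 0 -0.77 0 0 0;0 0 -0.77 0 0 0;0 0 -0.77 0 0 0;0 0 -0.77 0 0 0;0 0 0 0 0 -0.1525;0 0 0 0 0 -0.1525;0.083 -0.5 0 0 0 0;0.083 -0.75 0 0 0 0;0.083 -0.95 0 0 0 0;0.083 -0.95 0 0 0 0;0.083 -0.95 0 0 0 0;0.083 -0.95 0 0 0 0;0.083 -0.95 0 0 0 0;0.083 -0.95 0 0 0 0;0.083 -0.95 0 0 0 0;0.083 -0.95 0 0 0 0;0.083 -0.95 0 0 0 0;0.083 -0.95 0 0 0 0"

```text
time: 20.55
tcp_pos: [0.5512, 0.0221, 0.3302]
ee_rot: [-3.138, 0.142, 0.001]
ft_force: [0.1, -0.6, -2.4]
opening: 0.0238
grasp_force: 30.0
```

>>> jog_arm --commands "0.083 -0.95 0 0 0 0;0.083 -0.95 0 0 0 0;0.083 -0.95 0 0 0 0;0.083 -0.95 0 0 0 0;0.083 -0.95 0 0 0 0;0.083 -0.89 0 0 0 0;0 -0.6 0 0 0 0;0 -0.3 0 0 0 0;0 0 0 0 0 0;0 0 0 0 0 0;0 0 0 0 0 0"

```text
time: 21.65
tcp_pos: [0.5782, 0.1813, 0.3308]
ee_rot: [3.138, -0.14, 0.0]
ft_force: [0.5, -0.6, -2.8]
opening: 0.0241
grasp_force: 30.0
```

```bash
python3 - <<'E'
from h import *
where()
for n in('scene','top'):
    c=cap(n);P=cloud(c);hsv=cv2.cvtColor(c['frame'],cv2.COLOR_BGR2HSV)
    m=(cv2.inRange(hsv,(95,120,50),(125,255,255))>0)&(P[...,2]>.165)&(P[...,2]<.26)
    q=P[m]; d=q[:,:2]-C; x=d@X*1e3;y=d@V*1e3
    print(n,m.sum(),'x',np.percentile(x,[2,50,98]).round(1),'y',np.percentile(y,[2,50,98]).round(1),'z',np.percentile(q[:,2],[2,98]).round(3))
    if n=='scene': cv2.imwrite('pics/f.png',cv2.resize(c['frame'][80:260,220:400],None,fx=3,fy=3))
E
```

```text
t 21.65 tcp [0.5782 0.1813 0.3308] rack xy mm -0.3 62.5 tip-top mm 103.8 phi -5.11 tilt [ 1.e-04 -1.e-04 -1.e+00] F [ 0.5 -0.6 -2.8] op 0.024070269217129837 gf 29.977393448352814
scene 750 x [-13.4  11.3  13.5] y [  4.2  59.3 117.9] z [0.172 0.231]
top 4 x [-13.3   9.6  11.4] y [29.4 30.4 90. ] z [0.222 0.232]
```

View pics/f.png

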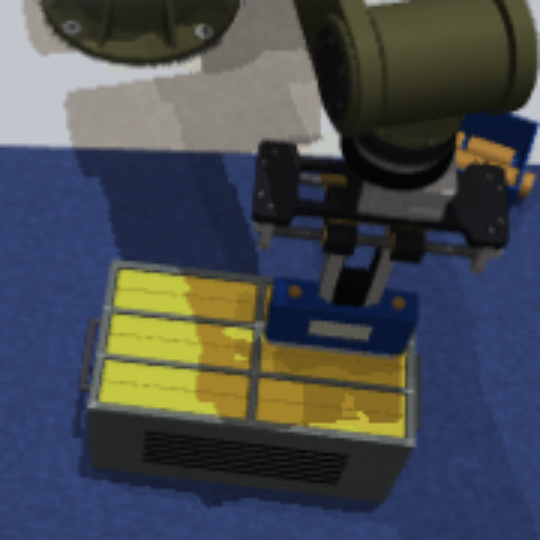

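The module sits over the free slot, x centred and about 7 mm short in y. I'll correct that, then lower gently through the flaps.

>>> jog_arm --commands "0 -0.13 0 0 0 0;0 -0.13 0 0 0 0;0 0 0.4 0 0 0;0 0 0.4 0 0 0;0 0 0 0 0 0;0 0 0.24 0 0 0;0 0 0.24 0 0 0;0 0 0.24 0 0 0;0 0 0.24 0 0 0;0 0 0.24 0 0 0;0 0 0.24 0 0 0"

```text
time: 22.85
tcp_pos: [0.5787, 0.1885, 0.2742]
ee_rot: [3.138, -0.138, -0.0]
ft_force: [-0.8, -1.0, -0.8]
opening: 0.0239
grasp_force: 30.0
```

>>> jog_arm --commands "0 0 0.16 0 0 0;0 0 0.16 0 0 0;0 0 0.16 0 0 0;0 0 0.16 0 0 0;0 0 0 0 0 0"

```text
time: 23.35
tcp_pos: [0.5786, 0.1885, 0.2581]
ee_rot: [3.138, -0.138, -0.002]
ft_force: [0.8, -1.1, -3.0]
opening: 0.0241
grasp_force: 30.0
```

```bash
python3 -c "from h import *;where()"
```

```text
t 23.35 tcp [0.5786 0.1885 0.2581] rack xy mm -0.5 69.7 tip-top mm 31.1 phi -5.05 tilt [-1.e-03 -2.e-04 -1.e+00] F [ 0.8 -1.1 -3. ] op 0.024082441303386482 gf 29.97680425643921
```

>>> jog_arm --commands "0 0 0.28 0 0 0;0 0 0.28 0 0 0;0 0 0.28 0 0 0;0 0 0.28 0 0 0;0 0 0.28 0 0 0;0 0 0 0 0 0"

```text
time: 23.95
tcp_pos: [0.5784, 0.1884, 0.2224]
ee_rot: [3.138, -0.138, -0.003]
ft_force: [-0.2, -0.4, -4.4]
opening: 0.0237
grasp_force: 30.0
```

>>> jog_arm --commands "0 0 0.24 0 0 0;0 0 0.24 0 0 0;0 0 0.24 0 0 0;0 0 0.24 0 0 0;0 0 0.24 0 0 0;0 0 0.2 0 0 0;0 0 0 0 0 0"

```text
time: 24.65
tcp_pos: [0.5785, 0.1884, 0.1878]
ee_rot: [3.138, -0.138, -0.002]
ft_force: [-0.4, -0.0, -4.6]
opening: 0.0239
grasp_force: 31.1
```

>>> jog_arm --commands "0 0 0.08 0 0 0;0 0 0.08 0 0 0;0 0 0.08 0 0 0;0 0 0.08 0 0 0;0 0 0 0 0 0"

```text
time: 25.15
tcp_pos: [0.5787, 0.1885, 0.1805]
ee_rot: [3.138, -0.138, -0.001]
ft_force: [-0.2, 0.3, -3.3]
opening: 0.024
grasp_force: 30.7
```

Expected home is a TCP height of about 0.177, so I'm going slowly until contact.

>>> jog_arm --commands "0 0 0.06 0 0 0;0 0 0.06 0 0 0;0 0 0.04 0 0 0;0 0 0 0 0 0"

```text
time: 25.55
tcp_pos: [0.5789, 0.1884, 0.1772]
ee_rot: [-3.139, 0.139, -0.001]
ft_force: [-1.7, -1.5, 2.7]
opening: 0.0239
grasp_force: 30.7
```

>>> jog_arm --commands "0 0 0.04 0 0 0;0 0 0 0 0 0;0 0 0 0 0 0"

```text
time: 25.85
tcp_pos: [0.579, 0.1883, 0.177]
ee_rot: [3.138, -0.138, 0.002]
ft_force: [-3.9, -3.7, 11.1]
opening: 0.024
grasp_force: 30.5
```

Firm contact at 0.177 m, as expected: the module is home. I'll ease off, open a little and withdraw straight up.

>>> jog_arm --commands "0 0 -0.04 0 0 0;0 0 0 0 0 0"

```text
time: 26.05
tcp_pos: [0.5789, 0.1884, 0.1771]
ee_rot: [3.139, -0.138, 0.001]
ft_force: [-1.2, -2.5, 4.9]
opening: 0.024
grasp_force: 30.5
```

>>> jog_arm --commands "0 0 0 0 0 0;0 0 0 0 0 0;0 0 0 0 0 0;0 0 0 0 0 0;0 0 0 0 0 0" --gripper -0.27

```text
time: 26.55
tcp_pos: [0.5787, 0.1886, 0.1766]
ee_rot: [-3.138, 0.138, 0.0]
ft_force: [-0.2, -0.2, -0.6]
opening: 0.0343
grasp_force: 0.6
```

>>> jog_arm --commands "0 0 -0.16 0 0 0;0 0 -0.16 0 0 0;0 0 -0.2 0 0 0;0 0 -0.3 0 0 0;0 0 -0.3 0 0 0;0 0 -0.3 0 0 0;0 0 -0.3 0 0 0;0 0 -0.4 0 0 0;0 0 -0.8 0 0 0;0 0 -0.8 0 0 0;0 0 -0.8 0 0 0;0 0 -0.8 0 0 0;0 0 0 0 0 0"

```text
time: 27.85
tcp_pos: [0.5792, 0.1887, 0.313]
ee_rot: [-3.137, 0.138, -0.008]
ft_force: [0.4, -0.3, 0.1]
opening: 0.0345
grasp_force: 0.0
```

```bash
python3 - <<'E'
from h import *
where()
a=cap('scene')
cv2.imwrite('pics/g.png',cv2.resize(a['frame'],(768,576)))
E
```

```text
t 27.85 tcp [0.5792 0.1887 0.313 ] rack xy mm 0.0 69.9 tip-top mm 86.0 phi -5.05 tilt [ 0.0048  0.0013 -1.    ] F [ 0.4 -0.3  0.1] op 0.03447808820240412 gf 0.0
```

View pics/g.png

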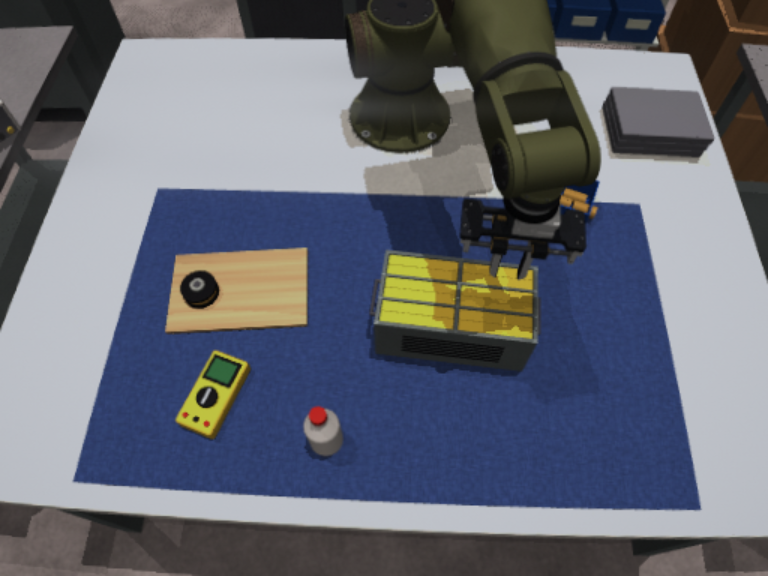

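The picture shows the flaps shut over the rack (455,295), the board without the module (240,290), the bystanders in place and the gripper clear above at (520,250). Handing in.

>>> jog_arm --commands "0 0 0 0 0 0;0 0 0 0 0 0;0 0 0 0 0 0"

```text
time: 28.2
tcp_pos: [0.5786, 0.1885, 0.3088]
ee_rot: [3.138, -0.138, -0.002]
ft_force: [-0.2, 0.7, 0.7]
opening: 0.0343
grasp_force: 0.0
```

```bash
python3 -c "from rig import bot;print(bot.sign_off())"
```

```text
the job is handed in; nothing more can be done
None
```

The free slot was the one at x = 0, y = +68 mm in the rack's frame; the module now stands fully home in it with the flaps closed above, and the job was handed in at about 28 s.

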